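# Seat a drilled anchor disc on a studded checking fixture

## Task

Pick up the collared anchor disc, lower it over the centre pilot of the checking fixture, and turn it by feel under light pressure until its holes line up with the three studs and it slides down; leave it collar up, lying fully home and flush on the fixture's seat, and let go of it. Never force it or let it drop hard onto the fixture (never more than 60 N, about 6 kg, between them), and do not disturb the other parts on the bench.

Things in the scene. Friction and masses are not known exactly. Their poses are not given: they have to be found in the camera images.
- disc_center (a point): Loose gold-plated steel disc to fit, 0.6 to 0.85 kg, collar up, 40 mm high. Flange 100 mm across, 10 mm thick; on it a round collar 46 mm across, 30 mm tall: grip here. Bore 28 mm across right through. Six through holes 14.5 mm across on a 37 mm radius, every 60 degrees, the first on this point's +x axis. Point on the axis half-way up, 20 mm above the underside; z up.
- seat (a point): Centre of the fixture's seat, 32 mm above the bench, z up. The fixture is fixed: round dark steel base 140 mm across, on it a steel stud plate 98 mm across whose flat top is the seat. Three studs 12 mm across and 12 mm tall (top 3.5 mm slightly tapered) stand on a 37 mm radius, 120 degrees apart. Seated, disc_center is 20 mm above this point.
- pilot_tip (a point): Top of the fixture's fixed pilot, 40 mm above the seat on the same axis: a round steel post 26 mm across, its top 12 mm tapering to 13 mm. The stud plate is braked (take it as rigid) at any angle: the studs' direction is NOT given by these axes, see or feel it. A disc not lined up rests on the studs 12 mm above the seat; a turn of up to 60 degrees either way lets it drop.
- head_large: a bystander: plain drilled anchor head, gold-plated solid round block 90 mm across, 45 mm high, no collar; origin at the centre of its underside
- head_small: a bystander: plain drilled anchor head, gold-plated round block 68 mm across, 40 mm high, no collar; origin at the centre of its underside
- barrel: a bystander: gold-plated single-hole barrel 40 mm across, 45 mm high; origin at the centre of its underside
- wedge: a bystander: bare steel cone standing upright, 27 mm across at the top, 45 mm high; origin at the centre of its underside
- wrench: a bystander: open-ended steel wrench 190 mm long lying flat; origin on its underside about mid-length
- grease: a bystander: jar 68 mm across, 85 mm high; origin at the centre of its underside
Things that resemble listed ones, but are neither listed nor needed, are in the scene too. What is shaped like the part that bears seat but red or turquoise is not meant.

How it is judged:
By the outcome, as a careful person would: the job done as asked, in the order asked, and still so for the second after the job is handed in, with the robot touching nothing.
It also fails if it takes over 64 s, if anything falls off the work surface, if the arm or the gripper's body presses on something with over 40 N, if the wrist force passes 120 N, or if a joint passes its speed limit or range.

## Robot

A 6-joint arm with a two-finger parallel gripper is mounted at the origin on the work surface. World frame = base frame: x ahead of the robot, y to its left, z up, the work surface at z = 0. Lengths are in m, angles in degrees, forces in N, time in s.
With the tool pointing down it reaches from about 0.35 to 0.725 m from the base axis. Payload 6 kg.
Tool frame: the origin (TCP) lies midway between the tips of the shut fingers; the grasp point (between the pads) lies ctrl.tcp_to_grasp behind it (ctrl.tcp_to_grasp is the distance from the TCP to the grasp point, in m); z points along the fingers, y is the direction in which the jaws open and shut (so a half turn about z gives the same grasp; the last joint's range is limited). The gripper opens to 85 mm and grips with 20 to 120 N. Pads are 22 mm wide; open, the fingers measure 114 mm over their backs; the gripper's body (76 mm by 85 mm) begins 54 mm behind the grasp point. The pads swing forward as they close: fully open they stand 13 mm farther back than shut.
Start: joints at [-57.198, 2.303, 4.859, 0, -92.561, -19.12], TCP at [0.142, -0.583, 0.231] pointing down, gripper open.
Joint ranges: [-146.85, 146.85], [-73.84, 115.35], [-62.03, 85.46], [-188.31, 113.3], [-161.28, -10.13], [-171.36, 171.36]. Speed limits (degrees/s): [147.25, 147.25, 172.46, 180, 180, 180].

## Interface

Orientations are given as a 3x3 rotation matrix whose columns are the frame's x, y, z axes.
In Python, from plant import ctrl gives the robot as it stands. The module is installed in compiled form; this text tells all that it offers.
- The arm moves only by the tool carry_out, never from a script. Its argument "deltas" is a list of rows, each an object with "slide": the shift along the tool's x, y, z in mm, a list of three; "turn": the turn about the tool's z in rad. In form: [{"slide": [x, y, z], "turn": turn}, ...]. A call has exactly 5 rows; each row shifts and turns the commanded pose from where the row before left it, along the tool's axes as they then stand; what a row does not reach is not made up. A row lasts 1/8 s, in which the tool goes at most 62.5 mm and 10.7 degrees, less where a joint would pass 70% of its speed; a pose out of reach is approached as far as the arm can. A call is refused whole if a number of a shift passes 62.5 or a number of a turn 0.188, either way. A call with a gripper value outside its range is refused whole. "gripper" is the finger opening in mm, from 0 to 85.4, set as the call begins (left out, the last holds). The fingers move at their own pace and stop on an object; "grip_force" is the grip in N (left out, the last holds). Time passes only in rows, so rows that do not move let the fingers close, or fill a call up. It gives the time, the measured TCP pose, the force and the opening at its end, in the units of the state.
- ctrl.sense(): the state, without advancing time (a new reading comes with each control period).
- ctrl.camera(name): name is "side" or "top" or "wrist"; returns a dict with "img" (420x560x3 uint8, blue, green, red), "depth" (420x560 float32, m along the optical axis (not along the pixel's ray), 0 where there is no reading), "fovy" (degrees; the focal length in pixels is half the picture's height over the tangent of half this angle, whatever the lens; pixels are square), "cx", "cy" (the principal point, pixels), "k1" (the pictures are not rectified: a ray, as slopes to the right and down, at radius r is drawn at 1 + k1 r^2 times it, then the intrinsics apply), "extrinsics" (4x4, takes a point from camera to world coordinates); the wrist camera has in their place "tool_from_camera" (4x4, takes a point from camera to tool coordinates, whose origin is the TCP and whose axes are the flange's). Camera axes: x right, y up, looking along -z (the intrinsics and any distortion apply to the point x, -y, -z); pixel columns grow to the right and rows downward; lengths in m; the calibration is good to about 2 mm. A picture is of the moment at which its call begins: read the wrist's pose just before it.
- ctrl.close_job(): hands the job in, once; it reports no verdict.
Trained networks look in a picture, given as the dict that the camera call returned (one of the last four; its "shot" number tells which), for a name from the list of things; names that differ only in an ending like _2 or _b are one class to them, and where a whole thing is asked for, a point or a joint stands for the part that bears it (a point fixed in the world has none). Each returns a list of dicts, best first, with "confidence" (0 to 1); they miss things now and then, are a little off and sometimes report something else, mostly with a low value. They report only what shows in the picture. A call takes as long as a camera call. They do not tell look-alikes from the thing itself.
- ctrl.boxes_of(picture, target): "uv" ([column, row] in pixels, amid what is visible of it).
The state is a dict: "clock": time; "qpos": joint angles; "dq": joint speeds; "joint_efforts": joint torques, N m; "tool_pos": TCP position; "tool_rot": TCP orientation; "force": force on the tool from outside, world axes, zero at the start; "ft_torque": the same for the moment, N m; "finger_gap": finger opening in m.
Only numpy, scipy, OpenCV 4.12 (cv2) and the standard library are available. Lean on these libraries where they do the work, as an engineer would, in place of code of your own. Each camera call takes 0.05 s, during which the arm holds its last target. There are 200 camera calls.

## Working session

There is one attempt and no reset: what is moved stays moved. The work goes in short steps, Python scripts to look and compute and a tool call to move; the robot and the scene stay as the last step left them, time stands still between calls to the robot, and variables do not carry over. Pictures are saved under pics/ and viewed, about 8 in all and at most 12, crops included, and the job is handed in when it is done.

Besides the shell and the picture viewer there is one more tool, called after "Emit:" as name([rows], argument=value, ...), one row to a line, values as JSON. carry_out: Moves the arm, as the interface text tells. Its arguments: {"type":"object","properties":{"deltas":{"type":"array"},"gripper":{"type":"number"},"grip_force":{"type":"number"}},"required":["deltas"]}

```bash
mkdir -p pics
cat > h.py <<'E'
import numpy as np, cv2
from plant import ctrl
def ray(p,u,v):
    f=210/np.tan(np.radians(p['fovy'])/2); d=np.array([(u-p['cx'])/f,(v-p['cy'])/f]); s=d.copy()
    for _ in range(20): s=d/(1+p['k1']*(s@s))
    return np.array([s[0],-s[1],-1.])
def T(p,st=None):
    if 'extrinsics' in p: return np.array(p['extrinsics'])
    M=np.eye(4); M[:3,:3]=np.array(st['tool_rot']); M[:3,3]=st['tool_pos']; return M@np.array(p['tool_from_camera'])
def pt(p,u,v,st=None,z=None):
    M=T(p,st); r=M[:3,:3]@ray(p,u,v); o=M[:3,3]
    if z is None:
        d=p['depth'][int(v)-1:int(v)+2,int(u)-1:int(u)+2]; d=d[d>0]
        if len(d)==0: return None
        return o+r*np.median(d)
    return o+r*(z-o[2])/r[2]
def cloud(p,st=None,step=1):
    f=210/np.tan(np.radians(p['fovy'])/2); H,W=p['depth'].shape
    v,u=np.mgrid[0:H:step,0:W:step]; d=np.stack([(u-p['cx'])/f,(v-p['cy'])/f],-1); s=d.copy()
    for _ in range(20): s=d/(1+p['k1']*(s**2).sum(-1,keepdims=True))
    r=np.concatenate([s[...,:1],-s[...,1:],-np.ones_like(s[...,:1])],-1)
    M=T(p,st); D=p['depth'][::step,::step,None]
    X=(r*D)@M[:3,:3].T+M[:3,3]; X[D[...,0]==0]=np.nan
    return X
E
python3 - <<'E'
from h import *
s=ctrl.sense(); print(ctrl.tcp_to_grasp,{k:np.round(v,3).tolist() for k,v in s.items()})
for n in ['top','side']:
    p=ctrl.camera(n); cv2.imwrite(f'pics/{n}0.png',p['img'])
    print(n,np.round(T(p)[:3,3],3))
    for t in ['disc_center','seat','pilot_tip','head_large','head_small']:
        for b in ctrl.boxes_of(p,t): u,v=b['uv']; print(t,round(b['confidence'],2),np.round(b['uv']),np.round(pt(p,u,v),3))
E
```

```text
0.0187 {'clock': 0.0, 'qpos': [-57.198, 2.341, 4.802, -0.027, -92.561, -19.12], 'dq': [-0.066, -0.084, 0.014, -0.051, 0.057, -0.018], 'joint_efforts': [0.001, -36.82, 34.742, 6.932, -0.005, 0.0], 'tool_pos': [0.142, -0.583, 0.23], 'tool_rot': [[-0.972, -0.237, -0.001], [-0.237, 0.972, 0.002], [0.0, 0.002, -1.0]], 'force': [-0.009, -0.91, -0.069], 'ft_torque': [0.019, -0.039, 0.018], 'finger_gap': 0.085}
top [ 0.309 -0.034  1.254]
disc_center 0.58 [223. 233.] [0.45  0.148 0.004]
disc_center 0.51 [338. 203.] [ 0.528 -0.159  0.032]
seat 0.84 [362. 288.] [ 0.306 -0.212  0.066]
seat 0.83 [342. 203.] [ 0.523 -0.167  0.055]
seat 0.75 [456. 265.] [ 0.366 -0.459  0.038]
pilot_tip 0.71 [359. 285.] [ 0.314 -0.207  0.062]
pilot_tip 0.7 [342. 204.] [ 0.521 -0.169  0.054]
pilot_tip 0.65 [458. 268.] [ 0.357 -0.458  0.057]
head_large 0.69 [235. 132.] [0.719 0.118 0.047]
head_small 0.9 [276. 252.] [0.396 0.005 0.042]
side [ 0.508 -0.793  0.641]
disc_center 0.67 [246. 198.] [0.46  0.125 0.021]
seat 0.95 [175. 401.] [ 0.368 -0.482  0.055]
seat 0.93 [171. 297.] [ 0.32  -0.248  0.033]
seat 0.78 [275. 277.] [ 0.53  -0.204  0.044]
pilot_tip 0.97 [175. 398.] [ 0.369 -0.481  0.062]
pilot_tip 0.68 [274. 278.] [ 0.527 -0.205  0.043]
pilot_tip 0.66 [172. 297.] [ 0.321 -0.247  0.032]
head_large 0.7 [341. 194.] [0.718 0.099 0.047]
head_small 0.61 [224. 225.] [ 0.411 -0.025  0.042]
```

Run:
```python
import cv2
a=cv2.imread('pics/top0.png'); a=a[80:340,160:500]; cv2.imwrite('pics/top0c.png',cv2.resize(a,None,fx=2.3,fy=2.3,interpolation=cv2.INTER_CUBIC))
```

```text
(no output)
```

View pics/top0c.png

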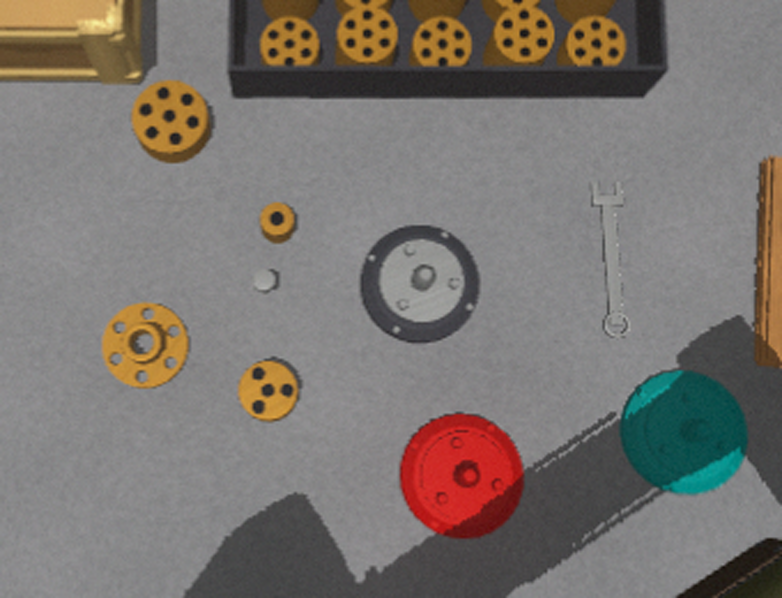

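View pics/side0.png

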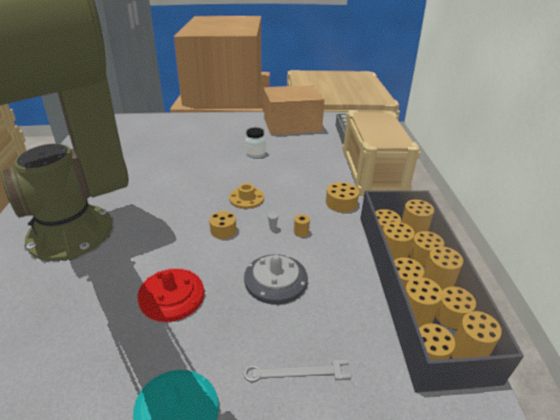

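The disc meant is at top px (223,231): it is the only gold part with a collar and six holes. The fixture meant is the grey and dark steel one at (342,203). The red one at (361,287) and the turquoise one at (457,267) are excluded. Next I measure both from the top picture.

```bash
cat >> h.py <<'E'
def circ(P):
    A=np.c_[2*P[:,:2],np.ones(len(P))]; c=np.linalg.lstsq(A,(P[:,:2]**2).sum(1),rcond=None)[0]
    return c[:2],np.sqrt(c[2]+c[:2]@c[:2])
def rect(p,c,z,st=None,half=.075,n=600):
    "orthophoto of plane z around c: row up = +x, col left = +y"
    f=210/np.tan(np.radians(p['fovy'])/2); a=np.linspace(half,-half,n)
    X,Y=np.meshgrid(c[0]+a,c[1]+a,indexing='ij'); W=np.stack([X,Y,np.full_like(X,z)],-1)
    M=T(p,st); C=(W-M[:3,3])@M[:3,:3]; s=np.stack([C[...,0],-C[...,1]],-1)/-C[...,2:]
    s=s*(1+p['k1']*(s**2).sum(-1,keepdims=True))
    return cv2.remap(p['img'],(p['cx']+f*s[...,0]).astype('f4'),(p['cy']+f*s[...,1]).astype('f4'),cv2.INTER_CUBIC)
def plan(dp,dyaw,st):
    "world shift (m) and yaw about world z (deg) -> tool slide mm, turn rad"
    return np.round(np.array(st['tool_rot']).T@np.array(dp)*1000,1), round(-np.radians(dyaw),3)
E
python3 - <<'E'
from h import *
p=ctrl.camera('top'); X=cloud(p)
for nm,c,zz in [('disc',(.45,.15),[(.005,.016,.052),(.034,.046,.03)]),('fix',(.523,-.167),[(.026,.037,.055),(.05,.08,.02),(.012,.026,.08)])]:
    for lo,hi,R in zz:
        m=(X[...,2]>lo)&(X[...,2]<hi)&(np.hypot(X[...,0]-c[0],X[...,1]-c[1])<R+.015)
        q=X[m]; 
        if len(q)>5:
            h=cv2.convexHull(q[:,:2].astype('f4'))[:,0]; print(nm,lo,hi,len(q),q[:,2].mean().round(4),circ(h),q[:,:2].mean(0))
g=cv2.hconcat([cv2.resize(rect(p,(.452,.148),.010),(390,390)),cv2.resize(rect(p,(.523,-.167),.044),(390,390))])
cv2.imwrite('pics/ortho.png',g)
E
```

```text
disc 0.005 0.016 767 0.0103 (array([0.44953316, 0.1523634 ]), np.float64(0.06170115483760418)) [0.45616543 0.14881726]
disc 0.034 0.046 162 0.0402 (array([0.45853234, 0.14918787]), np.float64(0.023338942877342353)) [0.45867587 0.14893767]
fix 0.026 0.037 987 0.0318 (array([ 0.53081798, -0.17230509]), np.float64(0.05915687298010763)) [ 0.5315129 -0.1723834]
fix 0.05 0.08 83 0.0663 (array([ 0.53225841, -0.17355932]), np.float64(0.012483570496958868)) [ 0.53065035 -0.1727341 ]
fix 0.012 0.026 906 0.0207 (array([ 0.53228604, -0.17324198]), np.float64(0.06918216976063965)) [ 0.52677088 -0.17154075]
```

View pics/ortho.png

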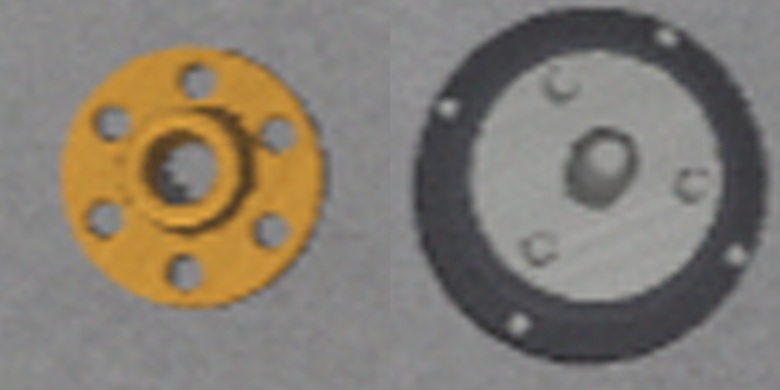

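The ortho picture shows:
- **Disc:** flange centre (193,177), holes at about -4.4° modulo 60.
- **Fixture:** studs at (562,85), (692,184) and (540,248), about 22.5° modulo 120.

The positions are disc (0.4587, 0.149) and seat (0.532, -0.173). The disc will need a turn of about +27°.

Run:
```python
from h import *
s=ctrl.sense(); p=ctrl.camera('wrist'); print(np.round(p['tool_from_camera'],3),p['fovy'])
P=np.array(s['tool_pos'])
A=np.array([.50,-.173,.25]); print(plan(A-P,0,s)); B=np.array([.4587,.149,.2]); print(plan(B-A,0,s))
```

```text
[[ 0.001  0.946  0.323  0.083]
 [ 1.     0.    -0.003  0.001]
 [-0.003  0.323 -0.946 -0.144]
 [ 0.     0.     0.     1.   ]] 64.4150668117923
(array([-444.9,  313.6,  -18.7]), np.float64(-0.0))
(array([-36. , 322.6,  50. ]), np.float64(-0.0))
```

Emit:
carry_out([
  {"slide": [-44.5,31.4,-2],"turn": 0},
  {"slide": [-44.5,31.4,-2],"turn": 0},
  {"slide": [-44.5,31.4,-2],"turn": 0},
  {"slide": [-44.5,31.4,-2],"turn": 0},
  {"slide": [-44.5,31.4,-2],"turn": 0},
], gripper=85)

```text
clock: 1.32
tool_pos: [0.3218, -0.3763, 0.2416]
tool_rot: [[-0.972, -0.236, 0.001], [-0.236, 0.972, -0.0], [-0.001, -0.0, -1.0]]
force: [0.6, 0.4, 0.5]
finger_gap: 0.0852
```

Emit:
carry_out([
  {"slide": [-44.5,31.4,-2],"turn": 0},
  {"slide": [-44.5,31.4,-2],"turn": 0},
  {"slide": [-44.5,31.4,-2],"turn": 0},
  {"slide": [-44.5,31.4,-2],"turn": 0},
  {"slide": [-44.5,31.4,-2],"turn": 0},
])

```text
clock: 1.95
tool_pos: [0.501, -0.171, 0.2517]
tool_rot: [[-0.972, -0.237, 0.001], [-0.237, 0.972, 0.0], [-0.001, -0.0, -1.0]]
force: [-0.0, -0.0, 0.0]
finger_gap: 0.085
```

Run:
```python
from h import *
for i in range(4): p=ctrl.camera('wrist')
s=ctrl.sense(); p=ctrl.camera('wrist'); print(s['clock'],s['tool_pos'],np.abs(s['dq']).max())
X=cloud(p,s); c=(.532,-.173)
for lo,hi,R in [(.027,.037,.052),(.05,.08,.02),(.038,.05,.052)]:
    m=(X[...,2]>lo)&(X[...,2]<hi)&(np.hypot(X[...,0]-c[0],X[...,1]-c[1])<R)
    q=X[m]; h=cv2.convexHull(q[:,:2].astype('f4'))[:,0]; print(len(q),q[:,2].mean().round(4),circ(h))
o=rect(p,c,.044,s); cv2.imwrite('pics/w1.png',o)
P=np.array(s['tool_pos']); print(plan(np.array([.4587-.03,.149,.2])-P,0,s))
```

```text
2.15 [ 0.50039322 -0.17183448  0.25101707] 1.7481421233104013
4701 0.0338 (array([ 0.53083932, -0.17254753]), np.float64(0.05002412206272148))
496 0.0674 (array([ 0.53218215, -0.17256049]), np.float64(0.012728573083221156))
360 0.0446 (array([ 0.53172082, -0.17282986]), np.float64(0.04131052143821477))
(array([ -6.9, 328.7,  51.1]), np.float64(-0.0))
```

View pics/w1.png

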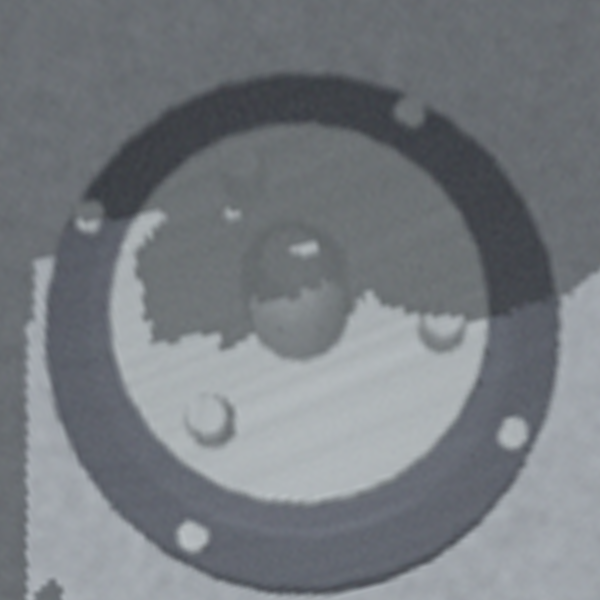

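The stud tops show at (211,418), (442,322) and (243,172), about 22.8°. I'll fit them by depth as well, then go to the disc.

Run:
```python
from h import *
s=ctrl.sense(); p=ctrl.camera('wrist'); X=cloud(p,s); c=np.array((.5317,-.1727))
for a in (23,143,-97):
    t=c+.037*np.array([np.cos(np.radians(a)),np.sin(np.radians(a))])
    m=(X[...,2]>.041)&(X[...,2]<.049)&(np.hypot(X[...,0]-t[0],X[...,1]-t[1])<.010); q=X[m][:,:2]
    d=q.mean(0)-c; print(len(q),q.mean(0),np.hypot(*d),np.degrees(np.arctan2(d[1],d[0])))
```

```text
82 [ 0.56556111 -0.15854064] 0.036702350516916914 22.692730438952477
87 [ 0.50241901 -0.15027006] 0.036884669336612 142.54701420875142
88 [ 0.52664149 -0.20891996] 0.03657149650506612 -97.95054958895298
```

Emit:
carry_out([
  {"slide": [-1.4,54.7,8],"turn": 0},
  {"slide": [-1.4,54.7,8],"turn": 0},
  {"slide": [-1.4,54.7,8],"turn": 0},
  {"slide": [-1.4,54.7,8],"turn": 0},
  {"slide": [-1.3,54.7,8],"turn": 0},
])

```text
clock: 2.88
tool_pos: [0.4414, 0.0952, 0.2117]
tool_rot: [[-0.972, -0.235, 0.001], [-0.235, 0.972, 0.001], [-0.002, 0.001, -1.0]]
force: [0.4, 0.7, 0.2]
finger_gap: 0.0853
```

Emit:
carry_out([
  {"slide": [0,54.7,11],"turn": 0},
  {"slide": [0,0,0],"turn": 0},
  {"slide": [0,0,0],"turn": 0},
  {"slide": [0,0,0],"turn": 0},
  {"slide": [0,0,0],"turn": 0},
])

```text
clock: 3.5
tool_pos: [0.4295, 0.1469, 0.2006]
tool_rot: [[-0.972, -0.234, 0.0], [-0.234, 0.972, 0.0], [-0.001, 0.0, -1.0]]
force: [-0.4, -0.9, -0.6]
finger_gap: 0.0849
```

Run:
```python
from h import *
s=ctrl.sense(); p=ctrl.camera('wrist'); X=cloud(p,s); c=(.4587,.149)
print(s['tool_pos'],np.abs(s['dq']).max())
for lo,hi,R in [(.005,.015,.055),(.035,.046,.03)]:
    m=(X[...,2]>lo)&(X[...,2]<hi)&(np.hypot(X[...,0]-c[0],X[...,1]-c[1])<R)
    q=X[m]; h=cv2.convexHull(q[:,:2].astype('f4'))[:,0]; print(len(q),q[:,2].mean().round(4),circ(h))
o=rect(p,c,.010,s); cv2.imwrite('pics/w2.png',o)
P=np.array(s['tool_pos']); print(plan(np.array([.4587,.149,.07])-P,0,s))
```

```text
[0.42951043 0.14690295 0.20062596] 0.42033347441606306
4348 0.0117 (array([0.45864508, 0.14922866]), np.float64(0.05005980965450451))
1125 0.0413 (array([0.45824474, 0.14913405]), np.float64(0.022628530250763525))
(array([-28.8,  -4.8, 130.6]), np.float64(-0.0))
```

View pics/w2.png

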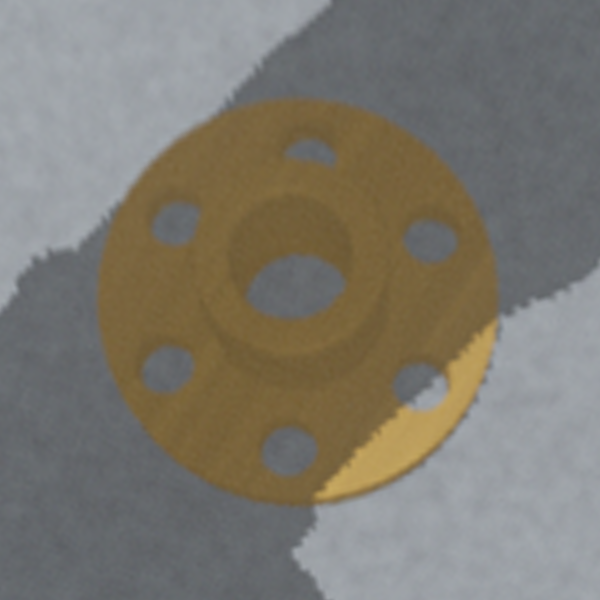

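Confirmed: this is the collared six-hole disc, holes at about -4.1° modulo 60. With the studs at 22.5° the turn is +26.6°. I'll approach and grip the collar.

Emit:
carry_out([
  {"slide": [-14.5,-2.4,45],"turn": 0},
  {"slide": [-14.3,-2.4,45],"turn": 0},
  {"slide": [0,0,40],"turn": 0},
  {"slide": [0,0,0],"turn": 0},
  {"slide": [0,0,0],"turn": 0},
])

```text
clock: 4.18
tool_pos: [0.4593, 0.1502, 0.0725]
tool_rot: [[-0.972, -0.236, 0.002], [-0.236, 0.972, 0.001], [-0.003, 0.0, -1.0]]
force: [0.0, -0.7, 0.1]
finger_gap: 0.0849
```

Emit:
carry_out([
  {"slide": [0,0,20],"turn": 0},
  {"slide": [0,0,20],"turn": 0},
  {"slide": [0,0,15],"turn": 0},
  {"slide": [0,0,3],"turn": 0},
  {"slide": [0,0,0],"turn": 0},
])

```text
clock: 4.8
tool_pos: [0.4587, 0.1503, 0.0133]
tool_rot: [[-0.972, -0.237, 0.001], [-0.237, 0.972, 0.001], [-0.001, 0.0, -1.0]]
force: [1.1, 0.1, 0.6]
finger_gap: 0.0847
```

Emit:
carry_out([
  {"slide": [0,-1,0],"turn": 0},
  {"slide": [0,0,0],"turn": 0},
  {"slide": [0,0,0],"turn": 0},
  {"slide": [0,0,0],"turn": 0},
  {"slide": [0,0,0],"turn": 0},
], gripper=30, grip_force=80)

```text
clock: 5.42
tool_pos: [0.4592, 0.1487, 0.0137]
tool_rot: [[-0.972, -0.237, 0.001], [-0.237, 0.972, -0.001], [-0.001, -0.001, -1.0]]
force: [-1.5, -2.4, 4.8]
finger_gap: 0.0442
```

Emit:
carry_out([
  {"slide": [0,0,0],"turn": 0},
  {"slide": [0,0,-10],"turn": 0},
  {"slide": [0,0,-20],"turn": 0},
  {"slide": [0,0,-20],"turn": 0},
  {"slide": [0,0,0],"turn": 0},
])

```text
clock: 6.05
tool_pos: [0.4587, 0.1496, 0.063]
tool_rot: [[-0.972, -0.237, 0.001], [-0.237, 0.972, 0.002], [-0.001, 0.001, -1.0]]
force: [1.1, 0.7, -8.9]
finger_gap: 0.0444
```

Emit:
carry_out([
  {"slide": [0,0,-40],"turn": 0},
  {"slide": [0,-20,-27],"turn": 0},
  {"slide": [1,-45,0],"turn": 0},
  {"slide": [1,-50,0],"turn": 0},
  {"slide": [1,-50,0],"turn": 0},
])

```text
clock: 6.68
tool_pos: [0.4937, -0.0131, 0.1272]
tool_rot: [[-0.971, -0.237, -0.003], [-0.237, 0.971, 0.001], [0.003, 0.001, -1.0]]
force: [1.1, 0.6, -8.0]
finger_gap: 0.0444
```

Emit:
carry_out([
  {"slide": [1,-50,0],"turn": 0},
  {"slide": [1,-50,0],"turn": 0},
  {"slide": [0,-40,0],"turn": 0},
  {"slide": [0,-25.7,0],"turn": 0},
  {"slide": [0,0,0],"turn": 0},
])

```text
clock: 7.3
tool_pos: [0.5308, -0.1746, 0.1264]
tool_rot: [[-0.972, -0.234, -0.004], [-0.234, 0.972, 0.001], [0.004, 0.002, -1.0]]
force: [0.3, 0.5, -8.9]
finger_gap: 0.044
```

Emit:
carry_out([
  {"slide": [0,0,0],"turn": -0.155},
  {"slide": [0,0,0],"turn": -0.155},
  {"slide": [0,0,0],"turn": -0.154},
  {"slide": [0,0,0],"turn": 0},
  {"slide": [0,0,0],"turn": 0},
])

```text
clock: 7.92
tool_pos: [0.5315, -0.1728, 0.1285]
tool_rot: [[-0.765, -0.644, -0.001], [-0.644, 0.765, 0.001], [0.001, 0.001, -1.0]]
force: [0.3, -0.0, -8.3]
finger_gap: 0.0445
```

Run:
```python
from h import *
s=ctrl.sense(); print(s['tool_pos'],s['tool_rot'][:2],s['force'])
P=np.array(s['tool_pos']); print(plan(np.array([.532,-.1727,.09])-P,0,s))
p=ctrl.camera('side'); q=ctrl.camera('wrist')
a=cv2.resize(p['img'][180:330,200:350],(420,420),interpolation=cv2.INTER_CUBIC)
cv2.imwrite('pics/s3.png',cv2.hconcat([a,q['img'][:, 90:470]]))
X=cloud(q,s); h0=P[2]-.0137; c=P[:2]
m=(abs(X[...,2]-h0-.010)<.004)&(np.hypot(X[...,0]-c[0],X[...,1]-c[1])<.056); k=X[m]
h=cv2.convexHull(k[:,:2].astype('f4'))[:,0]; print(len(k),k[:,2].mean()-h0,circ(h))
```

```text
[ 0.53147758 -0.17284854  0.12845151] [[-7.64654723e-01 -6.44438968e-01 -1.25378567e-03]
 [-6.44439940e-01  7.64654686e-01  6.11861472e-04]] [ 0.33484905 -0.01576742 -8.34775544]
(array([-0.5, -0.3, 38.5]), np.float64(-0.0))
13227 0.011518322667411415 (array([ 0.53080692, -0.17151769]), np.float64(0.05021035216437553))
```

View pics/s3.png

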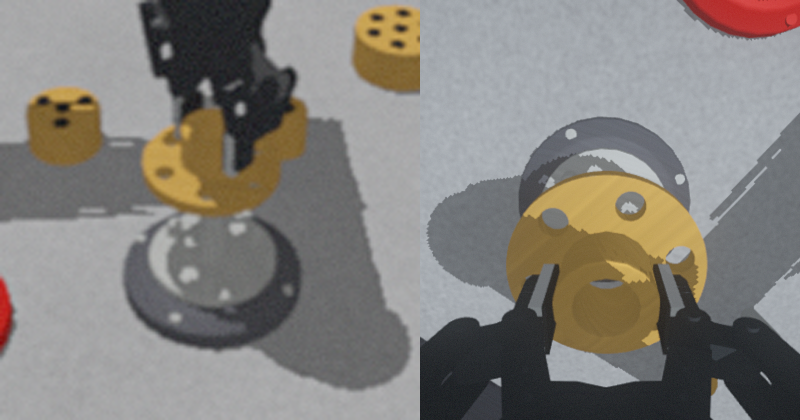

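The side crop shows the disc held level above the fixture. The wrist picture shows its holes at (555,218), (629,206) and (680,255). I'll check their angle, then lower it over the pilot.

Run:
```python
from h import *
s=ctrl.sense(); p=ctrl.camera('wrist'); z=s['tool_pos'][2]-.0137+.010
for u,v in [(555-330,216),(629-330,204),(680-330,253)]:
    for c in ((.5308,-.1715),):
        d=pt(p,u,v,s,z)[:2]-c; print(np.hypot(*d),np.degrees(np.arctan2(d[1],d[0])),(np.degrees(np.arctan2(d[1],d[0])))%60)
```

```text
0.038755416924498756 -100.66742697078892 19.332573029211076
0.03743854184407561 -155.82757208317523 24.172427916824773
0.03764808048430557 146.62090357818676 26.620903578186756
```

Emit:
carry_out([
  {"slide": [0,-1,15],"turn": 0},
  {"slide": [0,0,15],"turn": 0},
  {"slide": [0,0,8],"turn": 0},
  {"slide": [0,0,0],"turn": 0},
  {"slide": [0,0,0],"turn": 0},
])

```text
clock: 8.7
tool_pos: [0.5328, -0.1743, 0.0918]
tool_rot: [[-0.763, -0.646, 0.001], [-0.646, 0.763, -0.0], [-0.0, -0.001, -1.0]]
force: [-0.4, 1.0, -7.4]
finger_gap: 0.044
```

Emit:
carry_out([
  {"slide": [0,0,3],"turn": 0},
  {"slide": [0,0,3],"turn": 0},
  {"slide": [0,0,3],"turn": 0},
  {"slide": [0,0,3],"turn": 0},
  {"slide": [0,0,0],"turn": 0},
])

```text
clock: 9.32
tool_pos: [0.5323, -0.1741, 0.0788]
tool_rot: [[-0.763, -0.646, -0.001], [-0.646, 0.763, 0.0], [0.0, 0.001, -1.0]]
force: [0.1, -0.6, -8.8]
finger_gap: 0.0443
```

Emit:
carry_out([
  {"slide": [0,0,3],"turn": 0},
  {"slide": [0,0,3],"turn": 0},
  {"slide": [0,0,3],"turn": 0},
  {"slide": [0,0,3],"turn": 0},
  {"slide": [0,0,0],"turn": 0},
])

```text
clock: 9.95
tool_pos: [0.5322, -0.1742, 0.0669]
tool_rot: [[-0.763, -0.646, -0.001], [-0.646, 0.763, 0.0], [0.0, 0.001, -1.0]]
force: [1.2, -0.3, -8.0]
finger_gap: 0.0442
```

Run:
```python
from h import *
s=ctrl.sense(); print(s['tool_pos'],s['force'],s['ft_torque'])
```

```text
[ 0.53222188 -0.17415467  0.06686185] [ 1.23559433 -0.25304397 -7.99334448] [-0.02581356  0.00182283  0.06326318]
```

Underside is at about 0.053 over the pilot with little side force. I'll go on in 2 mm rows to feel for the studs, whose tops are at TCP 0.0577.

Emit:
carry_out([
  {"slide": [0,0,2],"turn": 0},
  {"slide": [0,0,2],"turn": 0},
  {"slide": [0,0,2],"turn": 0},
  {"slide": [0,0,2],"turn": 0},
  {"slide": [0,0,1],"turn": 0},
])

```text
clock: 10.58
tool_pos: [0.5324, -0.1741, 0.058]
tool_rot: [[-0.763, -0.646, -0.0], [-0.646, 0.763, 0.0], [0.0, 0.0, -1.0]]
force: [-0.0, 0.4, -8.1]
finger_gap: 0.0441
```

Emit:
carry_out([
  {"slide": [0,0,0.5],"turn": 0},
  {"slide": [0,0,0.5],"turn": 0},
  {"slide": [0,0,0.5],"turn": 0},
  {"slide": [0,0,0.5],"turn": 0},
  {"slide": [0,0,0],"turn": 0},
])

```text
clock: 11.2
tool_pos: [0.5324, -0.1741, 0.0562]
tool_rot: [[-0.763, -0.646, -0.0], [-0.646, 0.763, 0.0], [0.0, 0.0, -1.0]]
force: [0.3, -0.1, -8.2]
finger_gap: 0.0442
```

Emit:
carry_out([
  {"slide": [0,0,0.6],"turn": 0},
  {"slide": [0,0,0.6],"turn": 0},
  {"slide": [0,0,0.6],"turn": 0},
  {"slide": [0,0,0.6],"turn": 0},
  {"slide": [0,0,0],"turn": 0},
])

```text
clock: 11.82
tool_pos: [0.5324, -0.1741, 0.0538]
tool_rot: [[-0.763, -0.646, -0.0], [-0.646, 0.763, 0.0], [0.0, 0.0, -1.0]]
force: [-0.3, -0.4, -7.3]
finger_gap: 0.044
```

Emit:
carry_out([
  {"slide": [0,0,0.8],"turn": 0},
  {"slide": [0,0,0.8],"turn": 0},
  {"slide": [0,0,0.8],"turn": 0},
  {"slide": [0,0,0.8],"turn": 0},
  {"slide": [0,0,0],"turn": 0},
])

```text
clock: 12.45
tool_pos: [0.5324, -0.1742, 0.0506]
tool_rot: [[-0.763, -0.646, -0.0], [-0.646, 0.763, 0.0], [0.0, 0.0, -1.0]]
force: [-0.3, 0.0, -8.0]
finger_gap: 0.0439
```

Emit:
carry_out([
  {"slide": [0,0,0.8],"turn": 0},
  {"slide": [0,0,0.8],"turn": 0},
  {"slide": [0,0,0.8],"turn": 0},
  {"slide": [0,0,0.4],"turn": 0},
  {"slide": [0,0,0],"turn": 0},
])

```text
clock: 13.08
tool_pos: [0.5325, -0.1741, 0.0478]
tool_rot: [[-0.763, -0.646, -0.0], [-0.646, 0.763, 0.0], [0.0, 0.0, -1.0]]
force: [-0.2, 0.0, -7.0]
finger_gap: 0.0444
```

Emit:
carry_out([
  {"slide": [0,0,0.4],"turn": 0},
  {"slide": [0,0,0.4],"turn": 0},
  {"slide": [0,0,0.3],"turn": 0},
  {"slide": [0,0,0],"turn": 0},
  {"slide": [0,0,0],"turn": 0},
])

```text
clock: 13.7
tool_pos: [0.5325, -0.1741, 0.0468]
tool_rot: [[-0.763, -0.646, 0.0], [-0.646, 0.763, 0.0], [-0.0, 0.0, -1.0]]
force: [0.7, -0.5, -7.2]
finger_gap: 0.0441
```

Emit:
carry_out([
  {"slide": [0,0,0.3],"turn": 0},
  {"slide": [0,0,0.3],"turn": 0},
  {"slide": [0,0,0.3],"turn": 0},
  {"slide": [0,0,0],"turn": 0},
  {"slide": [0,0,0],"turn": 0},
])

```text
clock: 14.32
tool_pos: [0.5325, -0.1741, 0.0459]
tool_rot: [[-0.763, -0.646, -0.0], [-0.646, 0.763, 0.0], [-0.0, 0.0, -1.0]]
force: [0.0, 0.8, -6.9]
finger_gap: 0.0441
```

Emit:
carry_out([
  {"slide": [0,0,0.2],"turn": 0},
  {"slide": [0,0,0.2],"turn": 0},
  {"slide": [0,0,0],"turn": 0},
  {"slide": [0,0,0],"turn": 0},
  {"slide": [0,0,0],"turn": 0},
])

```text
clock: 14.95
tool_pos: [0.5325, -0.1742, 0.0459]
tool_rot: [[-0.763, -0.646, 0.0], [-0.646, 0.763, -0.0], [-0.0, -0.0, -1.0]]
force: [-2.7, 2.5, -1.6]
finger_gap: 0.0438
```

Contact came at TCP 0.0459, against 0.0457 predicted for seated. I'll press lightly to confirm.

Emit:
carry_out([
  {"slide": [0,0,0.2],"turn": 0},
  {"slide": [0,0,0.2],"turn": 0},
  {"slide": [0,0,0],"turn": 0},
  {"slide": [0,0,0],"turn": 0},
  {"slide": [0,0,0],"turn": 0},
])

```text
clock: 15.58
tool_pos: [0.5325, -0.1742, 0.0458]
tool_rot: [[-0.763, -0.646, 0.0], [-0.646, 0.763, -0.0], [-0.0, -0.0, -1.0]]
force: [-4.5, 2.7, 1.9]
finger_gap: 0.0441
```

Emit:
carry_out([
  {"slide": [0,0,0],"turn": 0},
  {"slide": [0,0,0],"turn": 0},
  {"slide": [0,0,0],"turn": 0},
  {"slide": [0,0,0],"turn": 0},
  {"slide": [0,0,0],"turn": 0},
], gripper=80, grip_force=30)

```text
clock: 16.2
tool_pos: [0.5326, -0.1742, 0.0451]
tool_rot: [[-0.763, -0.646, 0.0], [-0.646, 0.763, 0.0], [-0.0, -0.0, -1.0]]
force: [-0.4, -0.1, -0.5]
finger_gap: 0.08
```

Emit:
carry_out([
  {"slide": [0,0,-5],"turn": 0},
  {"slide": [0,0,-20],"turn": 0},
  {"slide": [0,0,-40],"turn": 0},
  {"slide": [0,0,-40],"turn": 0},
  {"slide": [0,0,-40],"turn": 0},
])

```text
clock: 16.82
tool_pos: [0.5324, -0.1742, 0.1919]
tool_rot: [[-0.763, -0.646, 0.001], [-0.646, 0.763, -0.0], [-0.0, -0.0, -1.0]]
force: [-0.4, 0.3, 0.1]
finger_gap: 0.0801
```

Emit:
carry_out([
  {"slide": [30,0,-20],"turn": 0},
  {"slide": [0,0,0],"turn": 0},
  {"slide": [0,0,0],"turn": 0},
  {"slide": [0,0,0],"turn": 0},
  {"slide": [0,0,0],"turn": 0},
])

```text
clock: 17.45
tool_pos: [0.5096, -0.1932, 0.2092]
tool_rot: [[-0.763, -0.647, -0.002], [-0.647, 0.763, 0.0], [0.001, 0.001, -1.0]]
force: [0.3, 0.3, 0.1]
finger_gap: 0.08
```

Run:
```python
from h import *
s=ctrl.sense(); p=ctrl.camera('wrist'); X=cloud(p,s); c=(.532,-.173)
print(s['clock'],s['tool_pos'],s['force'])
for lo,hi,R in [(.036,.052,.05),(.06,.085,.03)]:
    m=(X[...,2]>lo)&(X[...,2]<hi)&(np.hypot(X[...,0]-c[0],X[...,1]-c[1])<R)
    q=X[m]; h=cv2.convexHull(q[:,:2].astype('f4'))[:,0]
    A=np.c_[q[:,:2]-c,np.ones(len(q))]; print(len(q),np.median(q[:,2]).round(4),circ(h),'tilt deg',np.degrees(np.linalg.lstsq(A,q[:,2],rcond=None)[0][:2]))
t=ctrl.camera('side'); a=cv2.resize(t['img'][220:320,210:340],(546,420),interpolation=cv2.INTER_CUBIC)
cv2.imwrite('pics/end.png',cv2.hconcat([a,cv2.resize(p['img'],(254,190))] if 0 else [a,cv2.resize(rect(p,c,.042,s),(254,420))]) )
```

```text
17.45 [ 0.50959258 -0.19324983  0.20918521] [0.29489351 0.25950616 0.07385634]
5152 0.044 (array([ 0.53195457, -0.17285575]), np.float64(0.04980324394738162)) tilt deg [0.10518392 0.27540487]
1981 0.0733 (array([ 0.53178753, -0.17285099]), np.float64(0.022701100423490484)) tilt deg [1.45407311 1.05251193]
```

View pics/end.png

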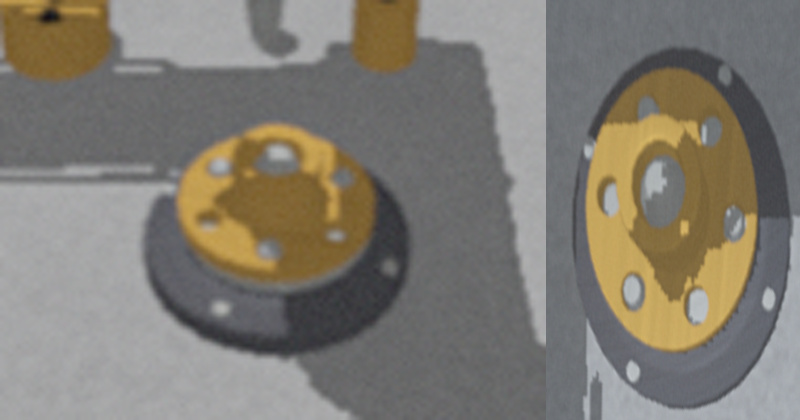

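The end picture shows the disc flat on the seat, with the pilot top level with the collar rim. The flange top reads 0.044 against 0.042 expected, and this camera has been reading 1 to 2 mm high throughout. Handing in.

```bash
python3 -c "
from plant import ctrl
print(ctrl.close_job())"
```

```text
the job is handed in; nothing more can be done
None
```

The disc is on the fixture, collar up and flush on the seat. It is released, and the gripper was about 0.2 m above the bench and clear of everything when I handed in, at about 17.5 s.

- **What I did:** I gripped the disc by its collar and turned it about 26.6° in the air, to match the stud direction seen in the images. I then lowered it over the pilot and studs in small steps. It was already lined up, so it slid straight down and I never needed to turn it by feel under pressure.
- **Seating contact:** It touched down at TCP height 0.0459 m, against 0.0457 m predicted. My light press showed about 10 N between disc and fixture.
- **Last checks:** From above, the disc centre was within about 0.2 mm of the seat axis, and the flange tilt read 0.3° or less.
- **Where readings disagreed:** The flange and collar tops read 1 to 2 mm high, as that camera did on earlier known heights. The collar fit showed about 1.5° of tilt, probably because it also took in pilot points. The contact height and flange tilt both indicate it is fully home.
- **Not checked:** I did not measure the other parts again afterwards, but the forces I read showed no contact with them.

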